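# Refit and hold the turntable controller's jog knob

### The job

Get the photo turntable ready to jog: first turn the black trim knob on its controller until its white pointer stands at the red zero mark. Then pick up the loose orange jog knob, turn it so that the flat in its bore matches the flat of the brass D-shaft, and push it onto the shaft until the sprung steel collar underneath is pressed fully down. Finish while still holding the knob pressed down like that, with the trim still at zero and the other things on the desk left where they are.

Things in the scene. Friction and masses are not known exactly. Their poses are not given: they have to be found in the camera images.
- unit: the turntable's controller: grey case 150 (x) x 270 (y) x 52 mm high with an aluminium top panel, fixed to the desk; origin at the centre of its underside, z up. On its panel, 52 mm up: the trim knob at its y = -68 mm and the D-shaft at its y = +68 mm (both at its x = 0)
- trim_grip (a point): centre of the top of the black trim knob, 88 mm above the desk; its x axis is the direction of the white pointer and it turns with the knob. The knob is a grip bar 40 mm long (along x), 14 mm wide and 24 mm high on a round skirt 42 mm across whose top is 24 mm below this point. It cannot be lifted off
- trim (a joint): angle of the trim knob in rad: 0 with the pointer at the long red zero mark (the controller's +x, the side away from the robot), growing counterclockwise seen from above; it starts between 0.55 and 1.3, turns from -2.2 to 2.2 against about 0.05 N m of friction and stays where it is left
- shaft_top (a point): centre of the top end of the upright brass D-shaft, 75 mm above the desk, 23 mm above the panel; its x axis points from the axis to the flat's side. The shaft is 18 mm in diameter with a flat 5 mm from the axis all along it, and a 1.5 mm chamfer on top
- shaft (a joint): angle of the D-shaft in rad, 0 with its flat to the controller's +x, growing counterclockwise from above; a different angle each time, held by about 0.15 N m of friction. A yellow mark on the black index plate at its foot and a black line on its end point to the flat's side
- collar (a joint): how far the sprung steel collar round the shaft is pressed down, in m: 0 up (its top 11 mm above the panel), 0.008 fully down (3 mm above the panel). The collar is a ring 41 mm outside and 24 mm inside; the spring pushes up with 3.6 N at 0 and 8.4 N fully down
- knob: the loose orange jog knob, 49 mm high, about 70 g, standing on the desk bore down; origin at the centre of its underside, z up, x axis toward the white pointer line. Round skirt 47 mm across and 25 mm high, on it a grip bar 44 mm long (along x), 16 mm wide and 24 mm high
- knob_bore (a point): middle of the bore's mouth in the knob's underside, axes as the knob's. D-bore 20 mm in diameter, 21 mm deep, chamfered mouth, flat 6 mm from the axis on the pointer (x) side: on the shaft, the x axes of knob and shaft_top point the same way within 0.13 rad. Collar fully down: this point is 20 mm below the shaft's top
- glue_bottle: white glue bottle with a dark grey cap, 43x42x134 mm, standing; a bystander, to be left alone; origin at the centre of its underside
- stapler: red desk stapler, 30x132x44 mm; a bystander, to be left alone; origin at the centre of its underside
- tape_measure: yellow and black pocket tape measure, 30x62x52 mm; a bystander, to be left alone; origin at the centre of its underside
- masking_tape: roll of masking tape lying flat, 100 mm across, 25 mm high; a bystander, to be left alone; origin at the centre of its underside
- foam_block: L-shaped light blue foam block lying on the desk, 50x80x30 mm; a bystander, to be left alone; origin at the centre of its underside
- marker: green and white marker pen, 17x135x16 mm; a bystander, to be left alone; origin at the centre of its underside
- eraser: blue and white eraser, 22x52x13 mm; a bystander, to be left alone; origin at the centre of its underside
- weight: dark grey turned steel paper weight with a small knob on top, 50 mm across, 46 mm high; a bystander, to be left alone; origin at the centre of its underside

How it is judged:
By the outcome, as a careful person would: the job done as asked, in the order asked, and still so for the second after the job is handed in, while the arm keeps its last pose, push and grip.
It also fails if it takes over 54 s, if anything falls off the work surface, if the arm or the gripper's body presses on something with over 40 N, if the wrist force passes 120 N, or if a joint passes its speed limit or range.

### The arm

A 6-joint arm with a two-finger parallel gripper is mounted at the origin on the work surface; the furniture and walls round the work are solid. World frame = base frame: x ahead of the robot, y to its left, z up, the work surface at z = 0. Lengths are in m, angles in degrees, forces in N, time in s.
With the tool pointing down it reaches from about 0.3 to 0.75 m from the base axis. Payload 8.5 kg.
Tool frame: the origin (TCP) lies midway between the tips of the shut fingers; the grasp point (between the pads) lies 19 mm behind it; z points along the fingers, y is the line along which they close (so a half turn about z gives the same grasp; the last joint's range is limited). The gripper opens to 85 mm and grips with 20 to 120 N. Pads are 22 mm wide; open, the fingers measure 114 mm over their backs; the gripper's body (76 mm by 85 mm) begins 54 mm behind the grasp point. The pads swing forward as they close: fully open they stand 13 mm farther back than shut.
Start: joints at [64.097, 21.807, 74.336, -0, 83.858, -12.336], TCP at [0.129, 0.535, 0.231] pointing down, gripper open.
Joint ranges: [-178.18, 178.18], [-50.72, 133.34], [12.68, 142.11], [-81.47, 261.47], [9.98, 163.14], [-165.26, 165.26]. Speed limits (degrees/s): [136.94, 136.94, 180, 180, 180, 180].

### API

Orientations are given as a 3x3 rotation matrix whose columns are the frame's x, y, z axes.
In Python, from rig import env, viewer, recognise, pinpoint gives the robot as it stands.
- The arm moves only by the tool move_arm, never from a script. Its argument "plan" is text: rows parted by semicolons, each of 7 numbers parted by spaces: the shift along the tool's x, y, z in m, then the turn, a rotation vector about the tool's x, y, z in rad, then the finger opening in m, from 0 to 0.0854. A call has 1 to 12 rows; each row shifts and turns the commanded pose from where the row before left it, along the tool's axes as they then stand; what a row does not reach is not made up. A row lasts 1/8 s, in which the tool goes at most 62.5 mm and 10.7 degrees, less where a joint would pass 70% of its speed; a pose out of reach is approached as far as the arm can. A call is refused whole if a number of a shift passes 0.0625 or a number of a turn 0.188, either way. A call with a gripper value outside its range is refused whole. The fingers move at their own pace and stop on an object; "grip_force" is the grip in N (left out, the last holds). Time passes only in rows, so rows that do not move let the fingers close. It gives the time, the measured TCP pose, the force, the opening and the grip force at its end, in the units of the state.
- env.observe(): the state, without advancing time (a new reading comes with each control period).
- viewer.get_image(name): name is "scene" or "top" or "wrist"; returns (picture, depth): 400x640x3 uint8, red, green, blue; 400x640 float32, m along the optical axis (not along the pixel's ray), 0 where there is no reading.
- viewer.calibration(name): a dict with "fx", "fy", "cx", "cy" (pixels), "R" (3x3) and "t" (3): a world point X has camera coordinates R X + t. Camera axes: x right, y down, z forward; pixel columns grow to the right and rows downward; lengths in m; the calibration is good to about 2 mm. A picture is of the moment at which its call begins: read the wrist's pose just before it. calibration takes no time and is no camera call; for the wrist camera it gives the pose at the moment of the call.
- env.close_job(): hands the job in; it is judged then, once.
Trained networks look in the newest picture that a camera, given by its name, has taken for a name from the list of things; names that differ only in an ending like _2 or _b are one class to them, and where a whole thing is asked for, a point or a joint stands for the part that bears it (a point fixed in the world has none). Each returns a list of dicts, best first, with "conf" (0 to 1); they miss things now and then, are a little off and sometimes report something else, mostly with a low value. They report only what shows in the picture. A call takes as long as a camera call.
- recognise(camera, name): "extent" ([centre column, centre row, width, height] in pixels, round what is visible of it).
- pinpoint(camera, name): "pixel" ([column, row] in pixels: a listed point, or the origin of a listed thing).
The state is a dict: "time_s": time; "q": joint angles; "qvel": joint speeds; "joint_efforts": joint torques, N m; "position": TCP position; "tool_rot": TCP orientation; "ft_force": force on the tool from outside, world axes, zero at the start; "wrist_torque": the same for the moment, N m; "grip_width": finger opening in m; "gripper_force": force on a finger pad.
Only numpy, scipy, OpenCV 4.12 (cv2) and the standard library are available. Lean on these libraries where they do the work, as an engineer would, in place of code of your own. Each camera call takes 0.05 s, during which the arm holds its last target. There are 200 camera calls.

## Working session

There is one attempt and no reset: what is moved stays moved. The work goes in short steps, Python scripts to look and compute and a tool call to move; the robot and the scene stay as the last step left them, time stands still between calls to the robot, and variables do not carry over. Pictures are saved under pics/ and viewed, at most 10 in all, crops included, and the job is handed in when it is done.

Besides the shell and the picture viewer there is one more tool, called after "Request:" by a JSON object that holds its "name" and its "arguments", one argument or row to a line. move_arm: Moves the arm, as the interface text tells. Its arguments: {"type":"object","properties":{"plan":{"type":"string"},"grip_force":{"type":"number"}},"required":["plan"]}

```bash
mkdir -p pics; ls
cat > h.py <<'E'
import numpy as np, cv2
from rig import env, viewer, recognise, pinpoint
def px2w(cam,px,z=None,depth=None):
    c=viewer.calibration(cam); R=np.array(c["R"]);t=np.array(c["t"])
    d=np.array([(px[0]-c["cx"])/c["fx"],(px[1]-c["cy"])/c["fy"],1.])
    o=-R.T@t; v=R.T@d
    if z is not None: s=(z-o[2])/v[2]
    else: s=depth[int(round(px[1])),int(round(px[0]))]
    return o+s*v
def save(im,n): cv2.imwrite("pics/"+n,cv2.cvtColor(im,cv2.COLOR_RGB2BGR))
E
python3 - <<'E'
from h import *
print(env.observe())
for cam in ["top","scene"]:
    im,d=viewer.get_image(cam); save(im,cam+"0.png")
    for n in ["trim_grip","shaft_top","knob","unit","knob_bore"]:
        zz={"trim_grip":.088,"shaft_top":.075}.get(n,0)
        for r in pinpoint(cam,n)[:2]: print(cam,n,r["conf"],np.round(r["pixel"],1),px2w(cam,r["pixel"],z=zz).round(4))
E
```

```text
pics
{'time_s': 0.0, 'q': array([ 6.40978070e+01,  2.18393268e+01,  7.43832361e+01, -8.20454848e-04,
        8.38561980e+01, -1.23353853e+01]), 'qvel': array([ 0.03377382,  0.07676226, -0.08378661,  0.00779286, -0.06897415,
       -0.03906454]), 'joint_efforts': array([-2.12554609e-03, -4.48462808e+01, -2.31286311e+01, -2.72622983e-04,
        4.63146600e-03,  3.68149031e-06]), 'position': array([0.12889653, 0.5343972 , 0.23073629]), 'tool_rot': array([[-9.72097339e-01,  2.34577107e-01, -5.87684113e-04],
       [ 2.34577676e-01,  9.72096584e-01, -1.24276184e-03],
       [ 2.79762242e-04, -1.34594305e-03, -9.99999055e-01]]), 'ft_force': array([-0.04010909,  0.3252019 , -0.11998193]), 'wrist_torque': array([-0.01195599, -0.00221662, -0.00098252]), 'gripper_force': 0.0, 'grip_width': 0.08506467477689432}
top trim_grip 0.48 [279.2 173.2] [0.5488 0.0792 0.088 ]
top shaft_top 0.59 [240.1 140.3] [0.5996 0.2273 0.075 ]
top shaft_top 0.23 [388.9 249.7] [ 0.4725 -0.2689  0.075 ]
top knob 0.62 [390.6 248.9] [ 0.4937 -0.2777  0.    ]
top unit 0.67 [263.4 167. ] [0.5754 0.1553 0.    ]
top knob_bore 0.79 [390.6 249.5] [ 0.4921 -0.2783  0.    ]
top knob_bore 0.29 [428.3 181. ] [ 0.7262 -0.3095  0.    ]
scene trim_grip 0.6 [249.3 216.8] [ 0.3213 -0.0924  0.088 ]
scene trim_grip 0.54 [297.8 170. ] [0.5729 0.0706 0.088 ]
scene shaft_top 0.39 [279.7 156.5] [0.5908 0.2108 0.075 ]
scene knob 0.83 [341.4 263.1] [ 0.4762 -0.2864  0.    ]
scene unit 0.63 [287.1 185.8] [0.5763 0.1413 0.    ]
scene knob_bore 0.95 [341.9 260.6] [ 0.4835 -0.2788  0.    ]
scene knob_bore 0.55 [250.  214.3] [0.3912 0.0475 0.    ]
```

Run:
```python
import cv2
a=cv2.imread("pics/top0.png");b=cv2.imread("pics/scene0.png")
cv2.imwrite("pics/v1.png",cv2.resize(a,(800,500),interpolation=cv2.INTER_CUBIC))
cv2.imwrite("pics/v2.png",cv2.resize(b,(800,500),interpolation=cv2.INTER_CUBIC))
```

```text
(no output)
```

View pics/v1.png

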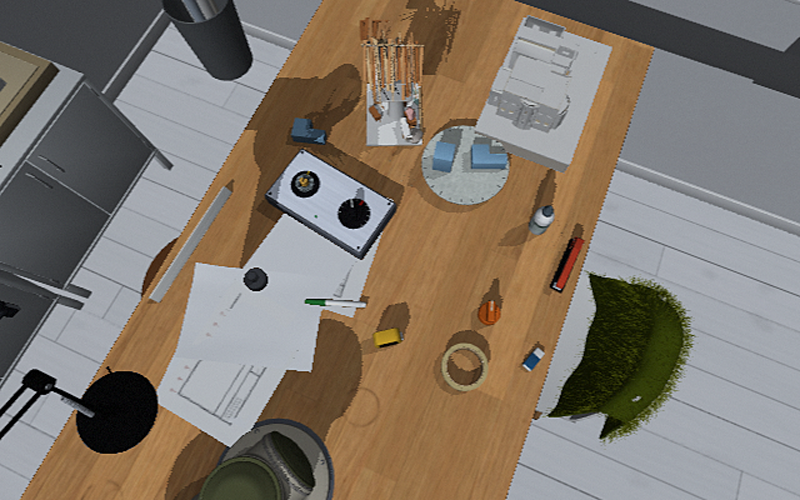

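View pics/v2.png

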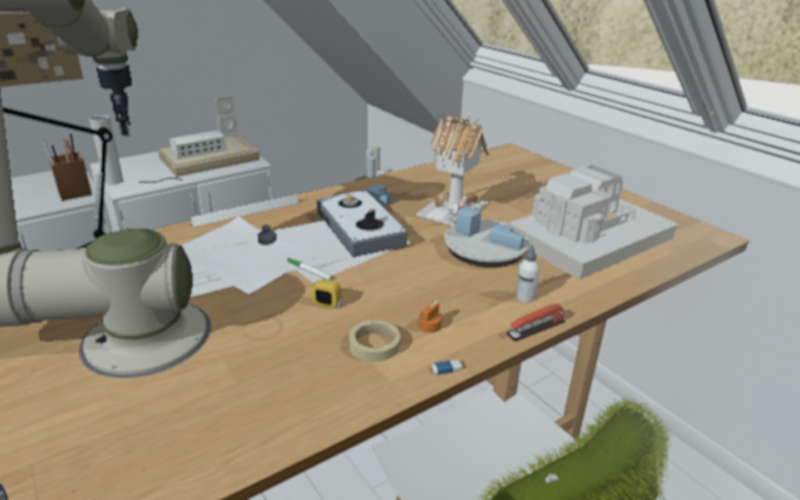

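The overview shows the controller at about (330,203) in the enlarged top view, with the trim knob at (354,213) and the shaft at (305,184). The orange knob stands alone at (490,312). Next I'll move the wrist camera over the controller.

Request:
{"name": "move_arm", "arguments": {
  "plan": "-0.0453 -0.0297 -0.01 0 0 0 0.085;-0.0453 -0.0297 -0.01 0 0 0 0.085;-0.0453 -0.0297 -0.01 0 0 0 0.085;-0.0453 -0.0297 -0.01 0 0 0 0.085;-0.0453 -0.0297 -0.01 0 0 0 0.085;-0.0453 -0.0297 -0.01 0 0 0 0.085;-0.0453 -0.0297 -0.01 0 0 0 0.085;-0.0453 -0.0297 -0.01 0 0 0 0.085;-0.0453 -0.0297 -0.01 0 0 0 0.085;-0.0453 -0.0297 -0.01 0 0 0 0.085;0 0 0 0 0 0 0.085"
}}

```text
time_s: 1.98
position: [0.5017, 0.1372, 0.3311]
tool_rot: [[-0.971, 0.239, 0.0], [0.239, 0.971, -0.0], [-0.0, -0.0, -1.0]]
ft_force: [-0.4, 0.7, 0.6]
grip_width: 0.0852
gripper_force: 0.0
```

Run:
```python
from h import *
o=env.observe(); print(o["position"],o["q"],o["tool_rot"])
c=viewer.calibration("wrist"); print(-np.array(c["R"]).T@c["t"], np.array(c["R"]).round(3),c["fx"])
im,d=viewer.get_image("wrist"); save(im,"w1.png"); np.save("w1.npy",d)
for n,zz in [("trim_grip",.088),("shaft_top",.075),("unit",0)]:
    for r in pinpoint("wrist",n)[:2]: print(n,r["conf"],np.round(r["pixel"],1),px2w("wrist",r["pixel"],z=zz).round(4),px2w("wrist",r["pixel"],depth=d).round(4))
```

```text
[0.50171222 0.1371598  0.33108769] [ 2.24542187e+00  1.57443600e+01  6.70938148e+01 -2.30053554e-02
  9.71491775e+01 -7.39463998e+01] [[-9.71088246e-01  2.38720681e-01  2.36174146e-04]
 [ 2.38720580e-01  9.71088221e-01 -3.89443299e-04]
 [-3.22314100e-04 -3.21804181e-04 -9.99999896e-01]]
[0.42953033 0.15536868 0.47361045] [[ 0.238  0.971 -0.001]
 [ 0.93  -0.228  0.289]
 [ 0.281 -0.07  -0.957]] 309.66854121169837
trim_grip 0.55 [292.2 226. ] [0.5675 0.0928 0.088 ] [0.568  0.0925 0.0866]
unit 0.77 [334.9 206. ] [0.5818 0.1544 0.    ] [0.5651 0.1548 0.0509]
```

View pics/w1.png

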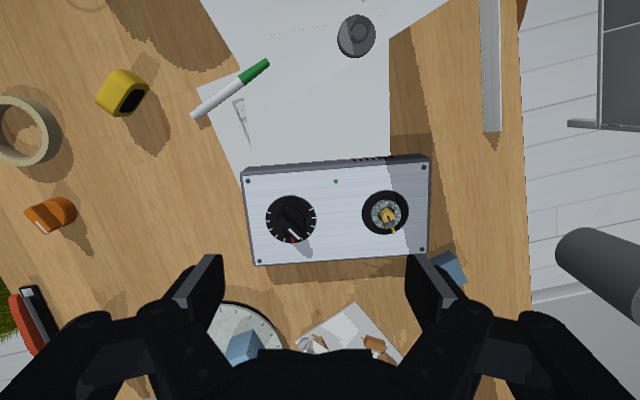

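The wrist view shows the panel with corners near (243,168), (431,160), (424,252) and (257,265), the trim knob at (291,220) and the shaft at (387,214). I'll fit the panel from depth and rectify it.

```bash
cat >> h.py <<'E'
def cloud(cam,d):
    c=viewer.calibration(cam); R=np.array(c["R"]);t=np.array(c["t"])
    v,u=np.mgrid[0:400,0:640]
    p=np.stack([(u-c["cx"])/c["fx"]*d,(v-c["cy"])/c["fy"]*d,d],-1)
    return (p-t)@R
def rectify(cam,im,cen,yaw,z,half,scale):
    # picture: unit x to the right, unit y up
    c=viewer.calibration(cam); R=np.array(c["R"]);t=np.array(c["t"])
    n=int(2*half*scale); a,b=np.meshgrid((np.arange(n)-n/2)/scale,(n/2-np.arange(n))/scale)
    w=np.stack([cen[0]+a*np.cos(yaw)-b*np.sin(yaw),cen[1]+a*np.sin(yaw)+b*np.cos(yaw),0*a+z],-1)
    p=w@R.T+t
    return cv2.remap(im,(p[...,0]/p[...,2]*c["fx"]+c["cx"]).astype(np.float32),(p[...,1]/p[...,2]*c["fy"]+c["cy"]).astype(np.float32),cv2.INTER_CUBIC)
E
python3 - <<'E'
from h import *
im=cv2.cvtColor(cv2.imread("pics/w1.png"),cv2.COLOR_BGR2RGB); d=np.load("w1.npy")
P=cloud("wrist",d)
m=(P[...,2]>.046)&(P[...,2]<.057)&(d>0); m[270:]=0
m=cv2.morphologyEx(m.astype(np.uint8),cv2.MORPH_OPEN,np.ones((3,3)))
n,l,s,_=cv2.connectedComponentsWithStats(m); k=1+s[1:,4].argmax()
q=P[l==k]; print(s[k],np.median(q[:,2]))
r=cv2.minAreaRect((q[:,:2]*1000).astype(np.float32)); print(r)
(cx,cy),(w,h),a=r; yaw=np.radians(a if h>w else a-90)
print("yaw",np.degrees(yaw))
cen=np.array([cx,cy])/1000; ey=np.array([-np.sin(yaw),np.cos(yaw)])
T=cen-.068*ey;S=cen+.068*ey; print(T,S)
o=[rectify("wrist",im,T,yaw,.088,.035,5700),rectify("wrist",im,S,yaw,.075,.035,5700)]
save(np.hstack(o),"rect1.png")
E
```

```text
[  240   157   191   109 16159] 0.05201376224470618
((579.4661865234375, 155.26478576660156), (267.9006042480469, 148.37831115722656), 81.11893463134766)
yaw -8.881065368652344
[0.56896808 0.08808004] [0.58996429 0.22244953]
```

View pics/rect1.png

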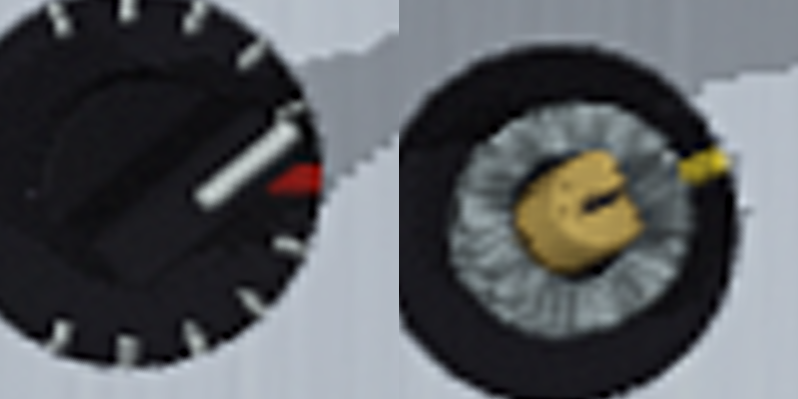

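The trim pointer is about 38° from zero, drawn from (205,198) to (292,130) in the crop. The shaft flat is at about 20–26°. Now to the trim knob.

Request:
{"name": "move_arm", "arguments": {
  "plan": "0 0 0.03 0 0 -0.15 0.085;0 0 0.03 0 0 -0.15 0.085;0 0 0.03 0 0 -0.15 0.085;0 0 0.03 0 0 -0.15 0.085;0 0 0.03 0 0 -0.15 0.085;-0.0175 -0.0378 0.01 0 0 0 0.085;-0.0175 -0.0378 0.01 0 0 0 0.085;0 0 0 0 0 0 0.085;0 0 0.047 0 0 0 0.085;0 0 0.047 0 0 0 0.085;0 0 0 0 0 0 0.085"
}}

```text
time_s: 3.55
position: [0.5648, 0.0923, 0.0655]
tool_rot: [[-0.87, -0.492, -0.006], [-0.492, 0.87, 0.0], [0.005, 0.003, -1.0]]
ft_force: [-0.1, -0.3, 0.8]
grip_width: 0.0848
gripper_force: 0.0
```

Request:
{"name": "move_arm", "arguments": {
  "plan": "0 0 0 0 0 0 0.085"
}}

```text
time_s: 3.68
position: [0.5679, 0.0917, 0.0694]
tool_rot: [[-0.871, -0.492, 0.003], [-0.492, 0.871, -0.0], [-0.002, -0.001, -1.0]]
ft_force: [0.3, -0.0, -0.6]
grip_width: 0.0848
gripper_force: 0.0
```

Request:
{"name": "move_arm", "arguments": {
  "plan": "0.001 -0.0035 0.002 0 0 0 0.04;0 0 0 0 0 0 0.02;0 0 0 0 0 0 0.0;0 0 0 0 0 0 0.0;0 0 0 0 0 0 0.0;0 0 0 0 0 0 0.0",
  "grip_force": 30
}}

```text
time_s: 4.42
position: [0.5706, 0.0834, 0.0663]
tool_rot: [[-0.871, -0.49, 0.005], [-0.49, 0.871, -0.007], [-0.001, -0.009, -1.0]]
ft_force: [5.9, -21.1, 1.2]
grip_width: 0.0134
gripper_force: 33.9
```

Request:
{"name": "move_arm", "arguments": {
  "plan": "0 -0.0045 0 0 0 0 0.0;0 0 0 0 0 0.11 0.0;0 0 0 0 0 0.11 0.0;0 0 0 0 0 0.11 0.0;0 0 0 0 0 0.11 0.0;0 0 0 0 0 0.11 0.0;0 0 0 0 0 0.11 0.0;0 0 0 0 0 0 0.0;0 0 0 0 0 0 0.0"
}}

```text
time_s: 5.55
position: [0.5705, 0.0844, 0.0662]
tool_rot: [[-0.989, 0.146, 0.001], [0.146, 0.989, 0.002], [-0.001, 0.002, -1.0]]
ft_force: [-1.5, 4.6, 5.7]
grip_width: 0.0133
gripper_force: 34.9
```

Run:
```python
from h import *
o=env.observe(); print(o["position"],o["tool_rot"].round(3),o["ft_force"],o["wrist_torque"],o["qvel"].round(2))
y=o["tool_rot"][:,1]; print("yaw pointer",np.degrees(np.arctan2(y[1],y[0]))-90)
for i in range(3):
    C=viewer.calibration("wrist"); im,d=viewer.get_image("wrist")
save(im,"w2.png"); np.save("w2.npy",d)
```

```text
[0.57054012 0.08442881 0.06622016] [[-0.989  0.146  0.001]
 [ 0.146  0.989  0.002]
 [-0.001  0.002 -1.   ]] [-1.49861479  4.6217928   5.72283689] [ 0.91765315  0.19906385 -0.06620835] [-0.06 -0.03  0.05  0.01 -0.01 -0.15]
yaw pointer -8.419989222303613
```

View pics/w2.png

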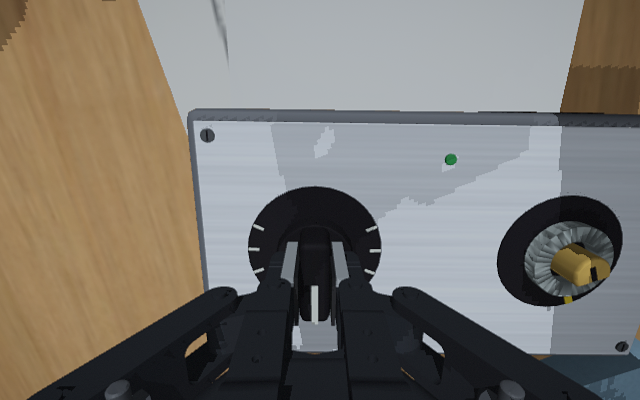

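The fingers hold the trim bar, with its white pointer at (315,303), and the shaft is at right (580,265). Next I'll release, back up and check both from above.

Request:
{"name": "move_arm", "arguments": {
  "plan": "0 0 0 0 0 0 0.06;0 0 0 0 0 0 0.085;0 0 0 0 0 0 0.085;0 0 0 0 0 0 0.085;0 0 -0.045 0 0 0 0.085;0 0 -0.045 0 0 0 0.085;0.025 0.03 -0.045 0 0 0 0.085;0.025 0.03 -0.045 0 0 0 0.085;0 0 0 0 0 0 0.085;0 0 0 0 0 0 0.085;0 0 0 0 0 0 0.085;0 0 0 0 0 0 0.085"
}}

```text
time_s: 7.2
position: [0.5298, 0.1496, 0.2443]
tool_rot: [[-0.989, 0.147, -0.002], [0.147, 0.989, -0.0], [0.002, -0.0, -1.0]]
ft_force: [0.0, 1.2, 0.3]
grip_width: 0.0852
gripper_force: 0.0
```

```bash
cat >> h.py <<'E'
def panel(P,d):
    m=(P[...,2]>.046)&(P[...,2]<.057)&(d>0)
    m=cv2.morphologyEx(m.astype(np.uint8),cv2.MORPH_OPEN,np.ones((3,3)))
    n,l,s,_=cv2.connectedComponentsWithStats(m); k=1+s[1:,4].argmax()
    q=P[l==k]; r=cv2.minAreaRect((q[:,:2]*1000).astype(np.float32)); print(s[k],r,np.median(q[:,2]))
    (cx,cy),(w,h),a=r; yaw=np.radians(a if h>w else a-90)
    return np.array([cx,cy])/1000,yaw
E
cat > look.py <<'E'
from h import *
o=env.observe(); print(o["position"],o["qvel"].round(2))
y=o["tool_rot"][:,1]; print("tool y",np.degrees(np.arctan2(y[1],y[0])))
im,d=viewer.get_image("wrist"); save(im,"w3.png")
cen,yaw=panel(cloud("wrist",d),d); print(cen,np.degrees(yaw))
ey=np.array([-np.sin(yaw),np.cos(yaw)]); T=cen-.068*ey;S=cen+.068*ey; print(T,S)
for n,zz in [("trim_grip",.088),("shaft_top",.075)]:
    for r in pinpoint("wrist",n)[:1]: print(n,r["conf"],np.round(r["pixel"],1),px2w("wrist",r["pixel"],z=zz).round(4))
save(np.vstack([np.hstack([rectify("wrist",im,T,yaw,.088,.030,5000),rectify("wrist",im,S,yaw,.075,.030,5000)]),np.hstack([rectify("wrist",im,T,yaw,.058,.030,5000),rectify("wrist",im,S,yaw,.053,.030,5000)])]),"rect3.png")
E
python3 look.py
```

```text
[0.52980967 0.14956256 0.24426471] [ 0.22 -0.28 -0.2  -0.05  0.06 -0.  ]
tool y 81.53042304889166
[  204   156   241   122 24238] ((582.6961059570312, 151.53396606445312), (267.7225646972656, 148.38992309570312), 80.76795196533203) 0.05211109192408185
[0.58269611 0.15153397] -9.232048034667969
[0.57178664 0.08441479] [0.59360557 0.21865314]
trim_grip 0.92 [259.5 233.4] [0.5722 0.0858 0.088 ]
shaft_top 0.89 [387.  231.7] [0.5955 0.22   0.075 ]
```

View pics/rect3.png

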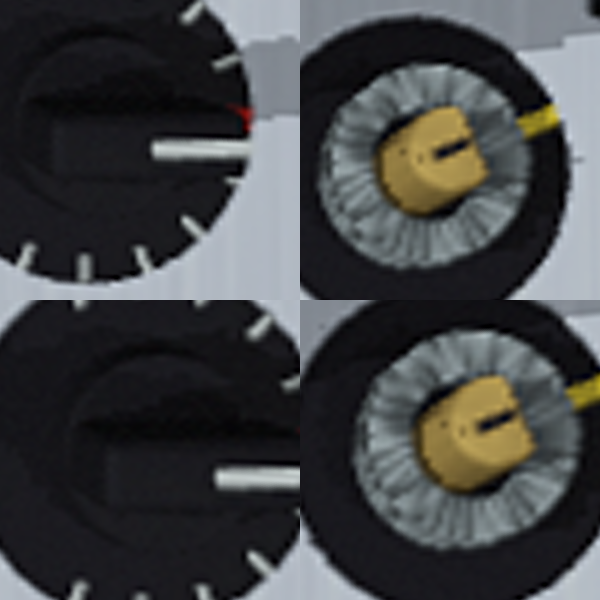

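The trim pointer is now parallel to the controller's x axis, running (152,150) to (247,148) in the crop, so it's at zero within about 1°. The shaft flat points 20–27° counterclockwise. Next I'll measure both numerically.

Run:
```python
from h import *
yaw=np.radians(-9.2)
o=env.observe(); print(o["position"],o["qvel"].round(2))
im,d=viewer.get_image("wrist"); P=cloud("wrist",d)
cen,yaw=panel(P,d); ey=np.array([-np.sin(yaw),np.cos(yaw)]); T=cen-.068*ey;S=cen+.068*ey; print(cen,np.degrees(yaw),T,S)
H=cv2.cvtColor(im,cv2.COLOR_RGB2HSV); h,s,v=[H[...,i].astype(int) for i in range(3)]
def W(m,z): 
    r,c=np.nonzero(m); return np.array([px2w("wrist",(a,b),z=z)[:2] for a,b in zip(c,r)])
near=lambda C,rad:(np.hypot(P[...,0]-C[0],P[...,1]-C[1])<rad)
ang=lambda w,C:np.degrees(np.arctan2(w[1]-C[1],w[0]-C[0])-yaw)
# red mark
m=near(T,.035)&((h<8)|(h>172))&(s>150)&(v>80); w=W(m,.053); print("red",m.sum(),w.mean(0),ang(w.mean(0),T))
m=near(T,.03)&(s<60)&(v>120)&(P[...,2]>.075); w=W(m,.088); print("pointer",m.sum(),w.mean(0),ang(w.mean(0),T))
if m.sum()>4:
    e=np.linalg.svd(w-w.mean(0))[2][0]; print("dir",np.degrees(np.arctan2(e[1],e[0])-yaw))
b=near(S,.04)&(h>15)&(h<32)&(s>100)&(v>60)
ye=b&(P[...,2]<.058); br=b&(P[...,2]>.071)
w=W(ye,.053); print("yellow",ye.sum(),w.mean(0),ang(w.mean(0),S), np.hypot(*(w.mean(0)-S)))
top=near(S,.02)&(P[...,2]>.0725); p=P[top]; w=p[:,:2]; print("top px",top.sum(),w.mean(0),p[:,2].max())
# fit D : circle r=8.2..9 cut by flat
from scipy.optimize import minimize
g=[]
pts=W(top,.0745)
def cost(x):
    q=pts-x[:2]; u=np.array([np.cos(x[2]),np.sin(x[2])])
    # area IoU on grid of pixel samples
    inside=(np.hypot(*q.T)<.009)&(q@u<.005)
    return -inside.sum()
allp=W(near(S,.02),.0745); lab=top[near(S,.02)]
best=[]
for dx in np.arange(-.004,.0041,.0005):
  for dy in np.arange(-.004,.0041,.0005):
    for a in np.radians(np.arange(-10,60,2)):
      q=allp-S-[dx,dy]; ins=(np.hypot(*q.T)<.0088)&(q@[np.cos(a+yaw),np.sin(a+yaw)]<.0049)
      best.append(((ins!=lab).sum(),dx,dy,np.degrees(a)))
best.sort(); B=np.array(best[:20]); print(B[:3],B.mean(0), S+B.mean(0)[1:3])
```

```text
[0.52978625 0.14991628 0.24488765] [ 0.31 -0.11 -0.03  0.08 -0.01  0.03]
[  203   156   242   122 24173] ((582.587646484375, 151.55165100097656), (267.77325439453125, 148.19027709960938), 80.7541732788086) 0.05202814926921976
[0.58258765 0.15155165] -9.245826721191408 [0.57166204 0.0844351 ] [0.59351325 0.2186682 ]
red 2 [0.60598112 0.08096964] 3.479778992434391
pointer 50 [0.581813   0.08293129] 0.8190399898192798
dir 2.4914960346157295
yellow 34 [0.61642474 0.22292935] 19.781503684993528 0.023304366840770727
top px 169 [0.59168242 0.21828097] 0.07732238351229975
[[ 1.4e+01 -5.0e-04  0.0e+00  1.8e+01]
 [ 1.4e+01 -5.0e-04  0.0e+00  2.0e+01]
 [ 1.4e+01 -5.0e-04  0.0e+00  2.2e+01]] [ 1.47e+01 -4.00e-04  1.50e-04  2.29e+01] [0.59311325 0.2188182 ]
```

Request:
{"name": "move_arm", "arguments": {
  "plan": "0.0036 -0.0523 0 0 0 0 0.085;0.0036 -0.0523 0 0 0 0 0.085;0.0036 -0.0523 0 0 0 0 0.085;0.0036 -0.0523 0 0 0 0 0.085;0.0036 -0.0523 0 0 0 0 0.085;0.0036 -0.0523 0 0 0 0 0.085;0.0036 -0.0523 0 0 0 0 0.085;0.0036 -0.0523 0 0 0 0 0.085;0 0 0 0 0 0 0.085;0 0 0 0 0 0 0.085;0 0 0 0 0 0 0.085;0 0 0 0 0 0 0.085"
}}

```text
time_s: 8.9
position: [0.4403, -0.2587, 0.2455]
tool_rot: [[-0.989, 0.145, 0.0], [0.145, 0.989, -0.0], [-0.0, -0.0, -1.0]]
ft_force: [-0.5, -0.0, -0.5]
grip_width: 0.0853
gripper_force: 0.0
```

Run:
```python
from h import *
o=env.observe(); print(o["position"],o["qvel"].round(2))
y=o["tool_rot"][:,1]; print("tool y",np.degrees(np.arctan2(y[1],y[0])),o["q"])
im,d=viewer.get_image("wrist"); P=cloud("wrist",d)
for n in ["knob","knob_bore"]:
    for r in pinpoint("wrist",n)[:1]: print(n,r["conf"],r["pixel"],px2w("wrist",r["pixel"],z=0).round(4)); K=px2w("wrist",r["pixel"],z=0)
near=np.hypot(P[...,0]-K[0],P[...,1]-K[1])<.04
m=near&(P[...,2]>.045)&(P[...,2]<.052); p=P[m]
r=cv2.minAreaRect((p[:,:2]*1000).astype(np.float32)); print("bar",m.sum(),r,p.mean(0))
e=np.linalg.svd(p[:,:2]-p[:,:2].mean(0),full_matrices=False)[2][0]; print("bar dir",np.degrees(np.arctan2(e[1],e[0])))
b=p[:,:2].mean(0)
save(np.hstack([rectify("wrist",im,b,0,.049,.04,4900),cv2.resize(im[100:300,220:420],(392,392))]),"k1.png")
H=cv2.cvtColor(im,cv2.COLOR_RGB2HSV)
w=m&(H[...,1]<80)&(H[...,2]>120); print("white",w.sum(),P[w].mean(0))
```

```text
[ 0.44027467 -0.25865256  0.24549043] [-0.33  0.13 -0.07 -0.11 -0.1  -0.01]
tool y 81.67277624890096 [-4.37374768e+01  1.72370420e+01  7.89295436e+01  1.29339058e-03
  8.38193020e+01 -1.25410393e+02]
knob 0.68 [303.7, 205.2] [ 0.4865 -0.2798  0.    ]
knob_bore 0.79 [307.0, 203.9] [ 0.4853 -0.2754  0.    ]
bar 481 ((486.51837158203125, -278.2606506347656), (44.37499237060547, 16.060922622680664), 18.85381507873535) [ 0.48535971 -0.27822665  0.04843509]
bar dir 18.537567856558724
white 47 [ 0.4967094  -0.27531925  0.049466  ]
```

View pics/k1.png

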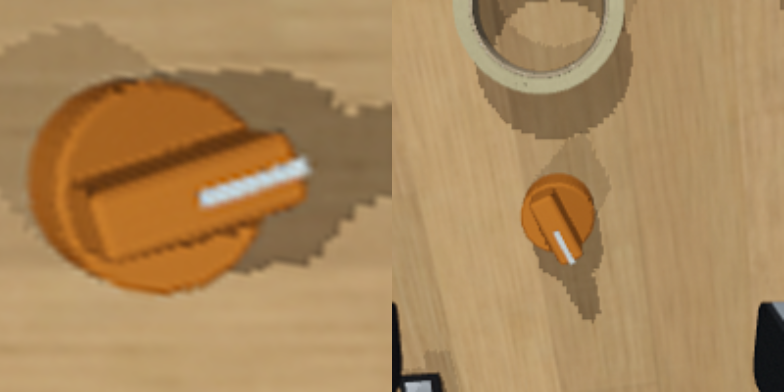

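The knob stands at (0.4865, −0.278), with its pointer at 18.7° (in the crop the white line runs (200,198) to (310,165)) and the masking tape well clear. Moving above it.

Request:
{"name": "move_arm", "arguments": {
  "plan": "0 0 0.03 0 0 -0.118 0.085;0 0 0.03 0 0 -0.118 0.085;0 0 0.03 0 0 -0.118 0.085;0 0 0.03 0 0 -0.118 0.085;-0.0188 -0.0165 0 0 0 0 0.085;-0.0188 -0.0165 0 0 0 0 0.085;0 0 0.03 0 0 0 0.085;0 0 0.03 0 0 0 0.085;0 0 0 0 0 0 0.085;0 0 0 0 0 0 0.085;0 0 0 0 0 0 0.085"
}}

```text
time_s: 10.42
position: [0.4867, -0.2792, 0.0667]
tool_rot: [[-0.948, -0.32, 0.002], [-0.32, 0.948, -0.002], [-0.001, -0.002, -1.0]]
ft_force: [0.2, -0.1, 0.4]
grip_width: 0.0852
gripper_force: 0.0
```

Request:
{"name": "move_arm", "arguments": {
  "plan": "0 0.0012 0.02 0 0 0 0.06;0 0 0.018 0 0 0 0.04;0 0 0 0 0 0 0.03;0 0 0 0 0 0 0.03;0 0 0 0 0 0 0.0;0 0 0 0 0 0 0.0;0 0 0 0 0 0 0.0;0 0 0 0 0 0 0.0",
  "grip_force": 60
}}

```text
time_s: 11.42
position: [0.4863, -0.278, 0.0285]
tool_rot: [[-0.948, -0.32, 0.002], [-0.32, 0.948, -0.002], [-0.001, -0.002, -1.0]]
ft_force: [0.6, 0.1, 7.5]
grip_width: 0.0149
gripper_force: 59.5
```

Request:
{"name": "move_arm", "arguments": {
  "plan": "0 0 -0.045 0 0 0.0377 0;0 0 -0.045 0 0 0.0377 0;0 0 -0.045 0 0 0.0377 0;-0.0233 0.0514 0 0 0 0 0;-0.0233 0.0514 0 0 0 0 0;-0.0233 0.0514 0 0 0 0 0;-0.0233 0.0514 0 0 0 0 0;-0.0233 0.0514 0 0 0 0 0;-0.0233 0.0514 0 0 0 0 0;-0.0233 0.0514 0 0 0 0 0;-0.0233 0.0514 0 0 0 0 0;-0.0233 0.0514 0 0 0 0 0"
}}

```text
time_s: 12.92
position: [0.5934, 0.2206, 0.1626]
tool_rot: [[-0.978, -0.211, 0.0], [-0.211, 0.978, -0.0], [-0.0, -0.0, -1.0]]
ft_force: [0.3, -0.5, -0.4]
grip_width: 0.0151
gripper_force: 58.8
```

Request:
{"name": "move_arm", "arguments": {
  "plan": "0 0 0 0 0 0 0;0 0 0 0 0 0 0;0 0 0 0 0 0 0;0 0 0 0 0 0 0"
}}

```text
time_s: 13.42
position: [0.5935, 0.2177, 0.1625]
tool_rot: [[-0.978, -0.209, 0.0], [-0.209, 0.978, -0.0], [-0.0, -0.0, -1.0]]
ft_force: [0.3, -0.0, -0.6]
grip_width: 0.0147
gripper_force: 58.9
```

Run:
```python
from h import *
o=env.observe(); print(o["position"],o["qvel"].round(2))
y=o["tool_rot"][:,1]; print("pointer yaw",np.degrees(np.arctan2(y[1],y[0]))-90,o["q"])
im,d=viewer.get_image("wrist"); P=cloud("wrist",d); save(im,"w4.png")
cen,yaw=panel(P,d);print(cen,np.degrees(yaw))
p=px2w("wrist",(0,0),z=.1)
H=cv2.cvtColor(im,cv2.COLOR_RGB2HSV); h,s,v=[H[...,i].astype(int) for i in range(3)]
w=(s<60)&(v>140)&(P[...,2]>.13)&(np.hypot(P[...,0]-o["position"][0],P[...,1]-o["position"][1])<.03); q=P[w]; print("white",w.sum(),q.mean(0))
e=np.linalg.svd(q[:,:2]-q[:,:2].mean(0),full_matrices=False)[2][0]; print(np.degrees(np.arctan2(e[1],e[0])))
```

```text
[0.59348664 0.21770263 0.16253644] [ 0.31  0.   -0.05 -0.02 -0.02  0.16]
pointer yaw 12.06505100887064 [ 9.43286625e+00  3.30099359e+01  6.66602821e+01 -1.96370269e-03
  8.03244799e+01 -9.26318549e+01]
[   67    15   353   249 45737] ((582.5252685546875, 151.63143920898438), (268.2093811035156, 148.32115173339844), 80.69351959228516) 0.05195032408259942
[0.58252527 0.15163144] -9.306480407714844
white 1092 [0.58712535 0.21712893 0.18493271]
-75.54515295091268
```

View pics/w4.png

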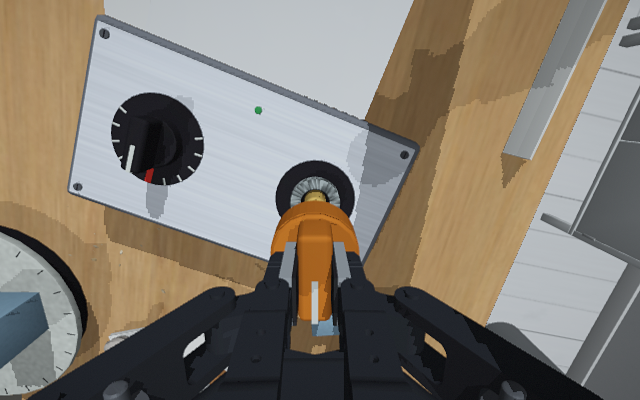

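The knob hangs straight in the fingers at (315,270) over the shaft, and the trim still points at the red mark at (150,175). Descending in steps.

Request:
{"name": "move_arm", "arguments": {
  "plan": "0 0.001 0.03 0 0 0 0;0 0 0.022 0 0 0 0;0 0 0 0 0 0 0;0 0 0 0 0 0 0;0 0 0.003 0 0 0 0;0 0 0.003 0 0 0 0;0 0 0.003 0 0 0 0;0 0 0 0 0 0 0"
}}

```text
time_s: 14.48
position: [0.5932, 0.2196, 0.1012]
tool_rot: [[-0.978, -0.211, 0.0], [-0.211, 0.978, -0.0], [0.0, -0.0, -1.0]]
ft_force: [0.4, -0.6, -1.1]
grip_width: 0.0149
gripper_force: 58.8
```

Request:
{"name": "move_arm", "arguments": {
  "plan": "0 0 0.002 0 0 0 0;0 0 0.002 0 0 0 0;0 0 0.002 0 0 0 0;0 0 0 0 0 0 0;0 0 0 0 0 0 0"
}}

```text
time_s: 15.1
position: [0.5934, 0.2192, 0.0951]
tool_rot: [[-0.978, -0.21, 0.0], [-0.21, 0.978, -0.001], [0.0, -0.001, -1.0]]
ft_force: [2.1, -5.6, 0.4]
grip_width: 0.0147
gripper_force: 59.2
```

Request:
{"name": "move_arm", "arguments": {
  "plan": "0 -0.0012 0.002 0 0 0 0;0 0 0.002 0 0 0 0;0 0 0.002 0 0 0 0;0 0 0.002 0 0 0 0;0 0 0.002 0 0 0 0;0 0 0 0 0 0 0;0 0 0 0 0 0 0"
}}

```text
time_s: 15.98
position: [0.5933, 0.2188, 0.0857]
tool_rot: [[-0.978, -0.211, 0.0], [-0.211, 0.978, 0.0], [-0.0, 0.0, -1.0]]
ft_force: [-1.6, -1.1, 6.1]
grip_width: 0.0148
gripper_force: 59.7
```

Request:
{"name": "move_arm", "arguments": {
  "plan": "0 0 0.002 0 0 0 0;0 0 0.002 0 0 0 0;0 0 0.001 0 0 0 0;0 0 0 0 0 0 0;0 0 0 0 0 0 0"
}}

```text
time_s: 16.6
position: [0.5935, 0.2189, 0.0834]
tool_rot: [[-0.978, -0.211, 0.002], [-0.211, 0.978, 0.001], [-0.002, 0.0, -1.0]]
ft_force: [-8.6, -2.5, 24.0]
grip_width: 0.0144
gripper_force: 62.3
```

Request:
{"name": "move_arm", "arguments": {
  "plan": "0 0 0.0005 0 0 0 0;0 0 0 0 0 0 0;0 0 0 0 0 0 0"
}}

```text
time_s: 16.98
position: [0.5935, 0.2189, 0.0834]
tool_rot: [[-0.978, -0.211, 0.003], [-0.211, 0.978, 0.001], [-0.003, -0.0, -1.0]]
ft_force: [-9.7, -2.3, 26.8]
grip_width: 0.0147
gripper_force: 62.7
```

Run:
```python
from h import *
o=env.observe(); print(o["position"],o["ft_force"],o["wrist_torque"])
im,d=viewer.get_image("wrist"); save(im,"w5.png")
P=cloud("wrist",d); T=np.array([.5715,.0845]); yaw=np.radians(-9.25)
near=np.hypot(P[...,0]-T[0],P[...,1]-T[1])<.03
H=cv2.cvtColor(im,cv2.COLOR_RGB2HSV)
m=near&(H[...,1]<70)&(H[...,2]>110)&(P[...,2]>.078); r,c=np.nonzero(m)
if len(r)>4:
    w=np.array([px2w("wrist",(a,b),z=.088)[:2] for a,b in zip(c,r)]); e=np.linalg.svd(w-w.mean(0))[2][0]; v=w.mean(0)-T
    print(len(r),np.degrees(np.arctan2(e[1],e[0])-yaw),np.degrees(np.arctan2(v[1],v[0])-yaw))
m=np.hypot(P[...,0]-.5935,P[...,1]-.2187)<.026; z=P[...,2][m]; print("skirt",np.histogram(z,bins=np.arange(.05,.12,.004)))
```

```text
[0.59353793 0.21888499 0.08335409] [-9.69918196 -2.25768631 26.8453114 ] [-0.57506293  1.83001664 -0.04644562]
307 2.3834882639320343 -0.9913497504313711
skirt (array([ 589,  108,  147,  153,  170,  176,  321, 1248,   63,  163,  285,
        298,  465, 3024,  324,  345,  232]), array([0.05 , 0.054, 0.058, 0.062, 0.066, 0.07 , 0.074, 0.078, 0.082,
       0.086, 0.09 , 0.094, 0.098, 0.102, 0.106, 0.11 , 0.114, 0.118]))
```

View pics/w5.png

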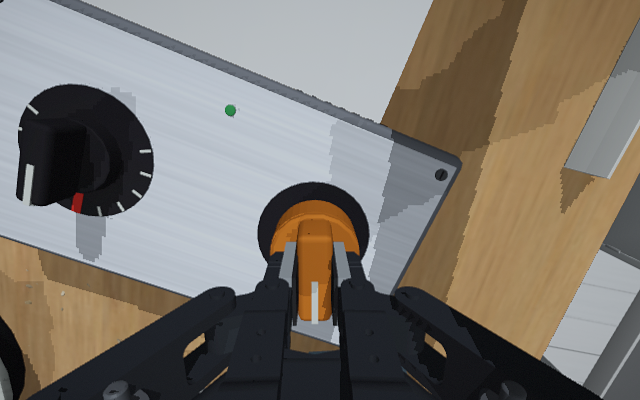

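The knob is fully seated: its top is at 0.104 m, its skirt at 0.080 m and the stop is firm. The trim pointer at (28,185) is in line with zero within about 2°. Handing in.

```bash
python3 -c "
from rig import env
print(env.close_job())"
```

```text
the job is handed in; nothing more can be done
None
```

I set the trim to zero (within about 2° in the camera image), pushed the jog knob onto the D-shaft until the collar was fully down, and handed the job in at about 17 s, still holding the knob pressed down with about 27 N. The hand-in returned no verdict.

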